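# Return the hand tools to their fitted trays

## Robot

A 6-joint arm with a two-finger parallel gripper is mounted at the origin on a cart in front of the work surface, level with it; the furniture and walls round the work are solid. World frame = base frame: x ahead of the robot, y to its left, z up, the work surface at z = 0. Lengths are in m, angles in degrees, forces in N, time in s.
With the tool pointing down it reaches from about 0.25 to 0.725 m from the base axis. Payload 9.7 kg.
Tool frame: the origin (TCP) lies between the finger pads; the fingertips stand 22 mm ahead of it and the grasp point (between the pads) lies 3 mm ahead of it; z points along the fingers, y is the line along which they close (so a half turn about z gives the same grasp; the last joint's range is limited). The gripper opens to 85 mm and grips with 20 to 120 N. Pads are 22 mm wide; open, the fingers measure 114 mm over their backs; the gripper's body (76 mm by 85 mm) begins 54 mm behind the grasp point. The pads swing forward as they close: fully open they stand 13 mm farther back than shut.
Start: joints at [-74.599, 4.979, 10.078, 95.1, 0, 90], TCP at [0.146, -0.53, 0.253] pointing down, gripper open.
Joint ranges: [-179.16, 179.16], [-48.56, 103.87], [-65.8, 70.77], [-126.05, 130.52], [-82.76, 87.17], [-180, 180]. Speed limits (degrees/s): [127.2, 127.2, 147.25, 180, 180, 180].

## Interface

Orientations are given as [roll, pitch, yaw] about the fixed x, y, z axes, in that order (R = Rz(yaw) Ry(pitch) Rx(roll)).
In Python, from workcell import bot, viewer, finder gives the robot as it stands.
- The arm moves only by the tool move_arm, never from a script. Its arguments are lists of equal length, an entry for each row: "offset": the shift along the tool's x, y, z in cm, a list of three; "twist": the turn, a rotation vector about the tool's x, y, z in rad, a list of three; "grip": the opening, from 0 (shut) to 1 (fully open). In form: {"offset": [[x, y, z], ...], "twist": [[ax, ay, az], ...], "grip": [grip, ...]}. A call has 1 to 5 rows; each row shifts and turns the commanded pose from where the row before left it, along the tool's axes as they then stand; what a row does not reach is not made up. A row lasts 1/10 s, in which the tool goes at most 50 mm and 8.59 degrees, less where a joint would pass 70% of its speed; a pose out of reach is approached as far as the arm can. A call is refused whole if a number of a shift passes 5 or a number of a turn 0.15, either way. A call with a gripper value outside its range is refused whole. The fingers move at their own pace and stop on an object; "force" is the grip in N (left out, the last holds). Time passes only in rows, so rows that do not move let the fingers close. It gives the time, the measured TCP pose, the force, the opening and the grip force at its end, in the units of the state.
- bot.get_obs(): the state, without advancing time (a new reading comes with each control period).
- viewer.camera(name): name is "scene" or "top" or "wrist"; returns a dict with "color" (420x560x3 uint8, red, green, blue), "depth" (420x560 float32, m along the optical axis (not along the pixel's ray), 0 where there is no reading), "vfov" (degrees; the focal length in pixels is half the picture's height over the tangent of half this angle, whatever the lens; pixels are square), "cx", "cy" (the principal point, pixels), "position" and "attitude" of the camera in the world; the wrist camera has in their place "tool_from_camera" (4x4, takes a point from camera to tool coordinates, whose origin is the TCP and whose axes are the flange's). Camera axes: x right, y down, z forward; pixel columns grow to the right and rows downward; lengths in m; the calibration is good to about 2 mm. A picture is of the moment at which its call begins: read the wrist's pose just before it.
- bot.job_done(): hands the job in; it is judged then, once.
Trained networks look in a picture, given as the dict that the camera call returned (one of the last four; its "shot" number tells which), for a name from the list of things; names that differ only in an ending like _2 or _b are one class to them, and where a whole thing is asked for, a point or a joint stands for the part that bears it (a point fixed in the world has none). Each returns a list of dicts, best first, with "p" (0 to 1); they miss things now and then, are a little off and sometimes report something else, mostly with a low value. They report only what shows in the picture. A call takes as long as a camera call.
- finder.boxes_of(picture, thing): "position" ([column, row] in pixels, amid what is visible of it).
- finder.pinpoint(picture, thing): "position" ([column, row] in pixels: a listed point, or the origin of a listed thing).
The state is a dict: "time": time; "q": joint angles; "qd": joint speeds; "joint_efforts": joint torques, N m; "ee_pos": TCP position; "tcp_rot": TCP orientation; "wrist_force": force on the tool from outside, world axes, zero at the start; "torque": the same for the moment, N m; "opening": finger opening in m; "grasp_force": force on a finger pad.
Only numpy, scipy, OpenCV 4.12 (cv2) and the standard library are available. Lean on these libraries where they do the work, as an engineer would, in place of code of your own. Each camera call takes 0.05 s, during which the arm holds its last target. There are 200 camera calls.

## Task

Put the four hand tools back into their fitted plywood trays: the tape measure, the marker, the spring clamp and the cork sanding block each go into the pocket that is cut for it, fully down on the pocket's floor (the tape measure standing on its edge as it does now, the others lying flat), the clamp with its handles in the wide half of its pocket. Set them down rather than dropping them, and leave the loose pine offcut between them where it lies.

Things in the scene. Friction and masses are not known exactly. Their poses are not given: they have to be found in the camera images.
- tape_measure: yellow and black pocket tape measure standing on its edge, 35 mm thick along its x, 86 mm long along its y, 63 mm high along z; origin at the centre of its underside. Pinch it across x at its middle. Its pocket takes it either way round.
- marker: white marker pen with a black cap, lying flat and able to roll, 135 mm long along its y, 16 mm thick; its own origin lies on its skin half way along, so use marker_mid for its position. Pinch it across, at its middle. Its pocket takes it either way round.
- marker_mid (a point): the middle of the marker, half way along it and on its axis (8 mm above the bench as it lies); same axes as the marker.
- spring_clamp: black hand spring clamp with orange jaw tips, lying flat, 138 mm long along its y, 16 mm thick, one rigid closed piece; the handles are at +y and spread to 53 mm, the jaws at -y are 36 mm wide; origin at the centre of the underside of its 53x138 mm outline. Pinch it across x (about 40 mm wide) 5 mm from the origin towards the jaws.
- sanding_block: brown cork sanding block lying flat, 63 mm wide along its x, 95 mm long along its y, 29 mm high; origin at the centre of its underside. Pinch it across x at its middle. Its pocket takes it either way round.
- tray_tape: fixed plywood tray, 102 mm (x) by 168 mm (y), 20 mm high; origin: centre of its underside. Pocket along y, centred on the origin, lined floor at 6 mm, mouth chamfered 5 mm: 43 mm wide, 94 mm long, for the tape measure. A 50 mm wide finger channel, floor at 6 mm, crosses the tray along x at its middle.
- tray_marker: fixed plywood tray, 102 mm (x) by 168 mm (y), 20 mm high; origin: centre of its underside. Pocket along y, centred on the origin, lined floor at 6 mm, mouth chamfered 5 mm: a narrow groove 25 mm wide, 143 mm long, for the marker. A 50 mm wide finger channel, floor at 6 mm, crosses the tray along x at its middle.
- tray_clamp: fixed plywood tray, 102 mm (x) by 168 mm (y), 20 mm high; origin: centre of its underside. Pocket along y, centred on the origin, lined floor at 6 mm, mouth chamfered 5 mm: 146 mm long for the spring clamp, 61 mm wide in its +y half (handles), 48 mm in its -y half (jaws): clamp y along tray +y. A 50 mm wide finger channel, floor at 6 mm, crosses the tray along x at its middle.
- tray_cork: fixed plywood tray, 102 mm (x) by 168 mm (y), 20 mm high; origin: centre of its underside. Pocket along y, centred on the origin, lined floor at 6 mm, mouth chamfered 5 mm: 71 mm wide, 103 mm long, for the sanding block. A 50 mm wide finger channel, floor at 6 mm, crosses the tray along x at its middle.
- offcut: bystander: loose pine offcut among the tools, 38 mm along x, 60 mm along y, 38 mm high; origin at the centre of its underside. Leave it where it lies.

How it is judged:
By the outcome, as a careful person would: the job done as asked, in the order asked, and still so for the second after the job is handed in, with the robot touching nothing.
It also fails if it takes over 112 s, if anything falls off the work surface, if the arm or the gripper's body presses on something with over 40 N, if the wrist force passes 120 N, or if a joint passes its speed limit or range.

## Working session

There is one attempt and no reset: what is moved stays moved. The work goes in short steps, Python scripts to look and compute and a tool call to move; the robot and the scene stay as the last step left them, time stands still between calls to the robot, and variables do not carry over. Pictures are saved under pics/ and viewed, at most 14 in all, crops included, and the job is handed in when it is done.

Besides the shell and the picture viewer there is one more tool, called after ">>>" as a command line: name --argument value ..., lists and objects as JSON in quotes. move_arm: Moves the arm, as the interface text tells. Its arguments: {"type":"object","properties":{"offset":{"type":"array","items":{"type":"array","items":{"type":"number"}}},"twist":{"type":"array","items":{"type":"array","items":{"type":"number"}}},"grip":{"type":"array","items":{"type":"number"}},"force":{"type":"number"}},"required":["offset","twist","grip"]}

```bash
mkdir -p pics; ls
python3 - <<'E'
from workcell import bot, viewer, finder
import cv2
o=bot.get_obs(); print(o['time'],o['q'],o['ee_pos'],o['tcp_rot'],o['opening'])
for n in ["scene","top"]:
    p=viewer.camera(n); cv2.imwrite(f"pics/{n}0.png",p["color"][:,:,::-1])
    print(n,p['vfov'],p['cx'],p['cy'],p['position'],p['attitude'])
    for t in ["tape_measure","marker_mid","spring_clamp","sanding_block","tray_tape","tray_marker","tray_clamp","tray_cork","offcut"]:
        print(t,[(d['position'],round(d['p'],2)) for d in finder.pinpoint(p,t)[:2]])
E
```

```text
pics
0.0 [-7.45999693e+01  5.00954295e+00  1.00338091e+01  9.50987554e+01
  4.43720671e-04  9.00014367e+01] [ 0.14600483 -0.53005842  0.25259221] [-1.79925511e+02 -4.41852505e-04  1.53985934e+01] 0.08527638393842846
scene 56.76289603022424 275.3009124589776 209.0009180553996 [0.07074715 0.58815019 0.61304566] [-130.86709119   -0.3151646  -135.8091114 ]
tape_measure [([302.4, 256.7], 0.7)]
marker_mid [([256.8, 282.0], 0.89)]
spring_clamp []
sanding_block [([356.9, 179.3], 0.85)]
tray_tape [([282.7, 181.7], 0.77)]
tray_marker [([253.5, 212.8], 0.72)]
tray_clamp [([162.1, 278.9], 0.92)]
tray_cork [([202.2, 239.8], 0.73)]
offcut [([325.5, 217.8], 0.76)]
top 44.433718489727944 279.2410226693078 208.8923132485458 [0.36838712 0.10549798 1.31177493] [-174.32643978    0.29913546  -89.76248889]
tape_measure []
marker_mid [([220.5, 237.2], 0.68)]
spring_clamp [([180.2, 244.8], 0.62)]
sanding_block [([383.6, 213.3], 0.57)]
tray_tape [([332.7, 166.9], 0.78)]
tray_marker [([275.7, 172.7], 0.7)]
tray_clamp [([172.9, 181.4], 0.84)]
tray_cork [([227.6, 161.8], 0.85)]
offcut [([316.9, 225.6], 0.61)]
```

View pics/top0.png

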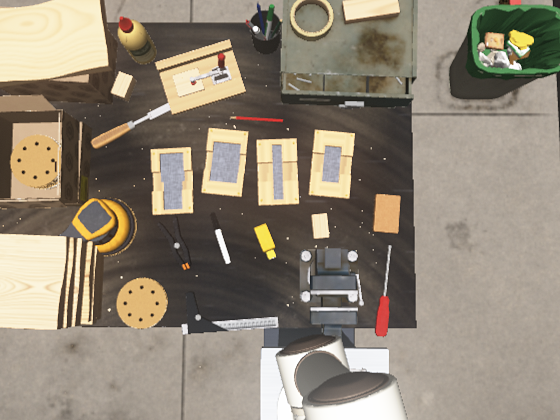

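View pics/scene0.png

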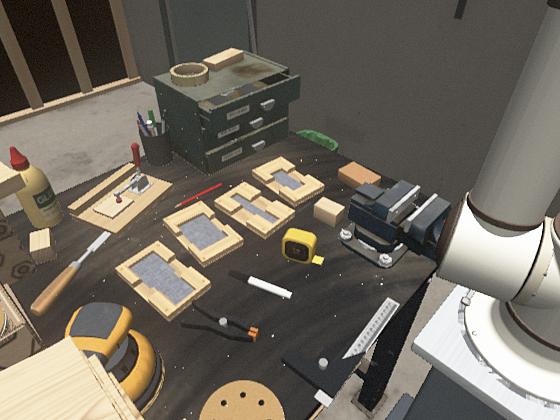

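The top view shows the trays in a row: clamp (172,181), cork (225,162), marker (277,171), tape (331,164). The tools lie nearer the robot: clamp (178,245), marker (221,240), tape (265,240), offcut (320,225), cork (387,213). The vise stands at (330,285), near the cork block. Next I'll measure from depth.

```bash
cat > h.py <<'E'
import numpy as np, cv2
from scipy.spatial.transform import Rotation as R
from workcell import bot, viewer, finder
def cam(name):
    o=bot.get_obs(); p=viewer.camera(name)
    if name=="wrist":
        T=np.eye(4); T[:3,:3]=R.from_euler('xyz',o['tcp_rot'],degrees=True).as_matrix(); T[:3,3]=o['ee_pos']
        T=T@np.array(p['tool_from_camera'])
    else:
        T=np.eye(4); T[:3,:3]=R.from_euler('xyz',p['attitude'],degrees=True).as_matrix(); T[:3,3]=p['position']
    p['T']=T; p['f']=210/np.tan(np.radians(p['vfov']/2)); return p
def ray(p,uv):
    uv=np.asarray(uv,float); d=np.stack([(uv[...,0]-p['cx'])/p['f'],(uv[...,1]-p['cy'])/p['f'],np.ones(uv.shape[:-1])],-1)
    return d@p['T'][:3,:3].T
def at_z(p,uv,z):
    d=ray(p,uv); c=p['T'][:3,3]; return c+d*((z-c[2])/d[...,2])[...,None]
def cloud(p):
    v,u=np.mgrid[:420,:560]; return p['T'][:3,3]+ray(p,np.stack([u,v],-1))*p['depth'][...,None]
def proj(p,X):
    c=(np.asarray(X)-p['T'][:3,3])@p['T'][:3,:3]; return np.stack([c[...,0]/c[...,2]*p['f']+p['cx'],c[...,1]/c[...,2]*p['f']+p['cy']],-1)
def blobs(p,lo,hi,xr=(0.2,0.75),yr=(-0.35,0.5),amin=60):
    P=cloud(p); m=(P[...,2]>lo)&(P[...,2]<hi)&(p['depth']>0)&(P[...,0]>xr[0])&(P[...,0]<xr[1])&(P[...,1]>yr[0])&(P[...,1]<yr[1])
    n,l,s,c=cv2.connectedComponentsWithStats(m.astype(np.uint8)); out=[]
    for i in range(1,n):
        if s[i,4]<amin: continue
        Q=P[l==i]; r=cv2.minAreaRect((Q[:,:2]*1000).astype(np.float32))
        out.append((c[i].round(1),s[i,4],np.round(r[0],1),np.round(r[1],1),round(r[2],1),np.round(np.percentile(Q[:,2],[5,50,95])*1000,1)))
    return out
E
python3 - <<'E'
from h import *
p=cam("top")
P=cloud(p)
print("bench z", [P[r,c,2].round(4) for r,c in [(225,290),(200,120),(250,140),(260,240)]])
for b in blobs(p,0.009,0.08): print(*b)
print(); o=P[180:340,290:375]; 
for b in blobs(p,0.03,0.3): print(*b)
import numpy as np
np.set_printoptions(linewidth=200,suppress=True)
print((P[230:330:8,285:380:8,2]*1000).round(0)); print(P[230,285],P[320,375])
print((P[100:340:16,60:300:16,2]*1000).round(0))
E
```

```text
bench z [np.float64(-0.0079), np.float64(0.0087), np.float64(-0.002), np.float64(-0.0038)]
[142.8 118.9] 166 [732.5 462.6] [20.9 91.8] 28.4 [10.4 15.1 24.2]
[227.4 137.9] 659 [670.8 247.5] [102.8  65.3] 84.3 [13.3 18.3 23.2]
[333.6 141.3] 808 [666.7 -25.2] [102.   65.1] 85.3 [12.5 18.9 23.3]
[276.6 149.5] 773 [647.9 120. ] [ 62.2 101.9] 2.1 [13.1 18.5 22.9]
[170.7 157.2] 526 [623.3 390.2] [ 62.3 103.1] 3.7 [11.4 18.  22.8]
[222.1 185.1] 658 [565.2 257.2] [102.2  60.8] 84.5 [13.  18.4 23. ]
[329.6 185.5] 810 [562.1 -15.4] [101.8  63.4] 84.9 [13.3 18.8 23. ]
[278.3 192.7] 774 [541.3 115.8] [ 62.4 101.9] 1.8 [13.4 18.8 23.1]
[172.6 202.6] 604 [515.1 383.8] [ 59.6 102.9] 4.1 [12.2 18.3 22.9]
[386.4 212.9] 978 [ 488.5 -157.3] [63.1 97.3] 85.2 [21.1 26.8 30.9]
[127.1 225.4] 425 [454. 489.] [99.3 21.9] 0.0 [11.8 37.4 59.8]
[219.8 236.8] 263 [425.5 262. ] [133.9  15.4] 19.2 [ 9.6 13.3 18.3]
[320.  225.3] 386 [455.1  10.8] [60.2 38.4] 5.0 [31.7 36.9 40.9]
[176.5 243. ] 559 [410.3 370.3] [136.8  51.9] 25.8 [10.4 14.7 19.5]
[264.6 237.3] 379 [423.8 148.3] [68.  34.1] 22.4 [47.7 59.4 64. ]
[383.
[... 2624 characters left out ...]
  19.    9.    4.   -2.   -3.   -2.   -1.   -3.]
 [  -1.  142.  138.  133.   52.   -0.   -3.   -2.    1.   -5.   11.    1.    1.   50.   -1.]
 [ 195.  147.   93.   60.   20.    0.   -1.   20.   -4.    1.    9.   -0.    3.   63.   -0.]
 [ 192.  142.   87.   -0.   -0.    5.   -3.   -5.   19.   -0.   -5.   -2.   -3.   -5.   -0.]
 [ 197.  137.   75.   -5.    0.    3.    1.    3.    0.    1.    3.   -3.    2.   -0.   -1.]
 [ 200.  135.   76.    2.   11.   11.   12.    4.   15.    1.   -2.    1.   -1.    0.    0.]
 [ 202.  136.   63.    1.   12.    9.   11.   -1.   17.   -5.   -6.   -3.    0.    4.   -1.]
 [ 191.  133.   -5.   -2.    2.    7.   -3.   -7.   12.   12.    5.   15.    8. 1312.   -3.]]
```

```bash
cat >> h.py <<'E'
def plan(xyz,yaw,n=None,step=0.045,grip=None):
    """rows (tool axes, cm / rad) from the measured pose to xyz (m), yaw (deg), tool down"""
    o=bot.get_obs(); p=np.array(o['ee_pos']); y0=o['tcp_rot'][2]; dy=(yaw-y0+180)%360-180; d=np.array(xyz)-p
    n=n or int(max(np.ceil(np.linalg.norm(d)/step),np.ceil(abs(dy)/7),1)); yw=y0; rows=[];tz=round(-np.radians(dy)/n,3)
    for i in range(n):
        M=R.from_euler('xyz',[180,0,yw],degrees=True).as_matrix(); s=np.round((M.T@(np.array(xyz)-p))*100/(n-i),2)
        rows.append(s.tolist()); p=p+M@s/100; yw-=np.degrees(tz)
    print('t',round(o['time'],2),'at',np.round(o['ee_pos'],4),np.round(o['tcp_rot'],2),'n',n,'twist',tz)
    for i in range(0,n,5): print(rows[i:i+5])
E
python3 - <<'E'
from h import *
np.set_printoptions(suppress=True,precision=3)
p=cam("wrist"); print(np.array(p['tool_from_camera']),p['vfov'],p['cx'],p['cy'])
plan([0.37,0.17,0.26],15.4)
E
```

```text
[[-0.    -0.948 -0.317  0.082]
 [ 1.    -0.001  0.001  0.   ]
 [-0.001 -0.317  0.948 -0.121]
 [ 0.     0.     0.     1.   ]] 67.34158480833614 282.7272729566077 212.2092580384712
t 1.1 at [ 0.146 -0.53   0.253] [-180.     0.    15.4] n 17 twist 0.0
[[2.36, -3.62, -0.04], [2.36, -3.62, -0.04], [2.36, -3.62, -0.04], [2.36, -3.62, -0.04], [2.37, -3.62, -0.04]]
[[2.36, -3.62, -0.04], [2.37, -3.62, -0.04], [2.36, -3.62, -0.04], [2.37, -3.62, -0.04], [2.36, -3.62, -0.04]]
[[2.37, -3.62, -0.04], [2.36, -3.62, -0.04], [2.37, -3.62, -0.04], [2.36, -3.63, -0.04], [2.37, -3.62, -0.04]]
[[2.36, -3.63, -0.04], [2.37, -3.62, -0.03]]
```

>>> move_arm --offset '[[2.4, -3.6, 0], [2.4, -3.6, 0], [2.4, -3.6, 0], [2.4, -3.6, 0], [2.4, -3.6, 0]]' --twist '[[0, 0, 0], [0, 0, 0], [0, 0, 0], [0, 0, 0], [0, 0, 0]]' --grip '[1, 1, 1, 1, 1]'

```text
time: 1.6
ee_pos: [0.214, -0.3233, 0.2533]
tcp_rot: [180.0, -0.0, 15.4]
wrist_force: [-0.2, -0.4, 0.0]
opening: 0.0855
grasp_force: 0.0
```

>>> move_arm --offset '[[2.4, -3.6, 0], [2.4, -3.6, 0], [2.4, -3.6, 0], [2.4, -3.6, 0], [2.4, -3.6, 0]]' --twist '[[0, 0, 0], [0, 0, 0], [0, 0, 0], [0, 0, 0], [0, 0, 0]]' --grip '[1, 1, 1, 1, 1]'

```text
time: 2.1
ee_pos: [0.2819, -0.1179, 0.2536]
tcp_rot: [180.0, -0.1, 15.4]
wrist_force: [0.7, 0.1, -0.2]
opening: 0.0854
grasp_force: 0.0
```

>>> move_arm --offset '[[2.4, -3.6, 0], [2.4, -3.6, 0], [2.4, -3.6, 0], [2.4, -3.6, 0], [2.4, -3.6, 0]]' --twist '[[0, 0, 0], [0, 0, 0], [0, 0, 0], [0, 0, 0], [0, 0, 0]]' --grip '[1, 1, 1, 1, 1]'

```text
time: 2.6
ee_pos: [0.3498, 0.088, 0.2536]
tcp_rot: [180.0, -0.1, 15.4]
wrist_force: [0.9, -1.5, 0.2]
opening: 0.0851
grasp_force: 0.0
```

>>> move_arm --offset '[[2.4, -3.6, 0], [2.4, -3.6, 0], [0, 0, 0], [0, 0, 0]]' --twist '[[0, 0, 0], [0, 0, 0], [0, 0, 0], [0, 0, 0]]' --grip '[1, 1, 1, 1]'

```text
time: 3.0
ee_pos: [0.3873, 0.132, 0.2534]
tcp_rot: [-178.4, 0.1, 17.8]
wrist_force: [-0.2, -0.8, 0.7]
opening: 0.0858
grasp_force: 0.0
```

Run:
```python
from h import *
p=cam("wrist"); cv2.imwrite("pics/w1.png",p["color"][:,:,::-1])
o=bot.get_obs(); print(o['time'],o['ee_pos'],o['tcp_rot'],o['q'],o['qd'],o['wrist_force'])
for t in ["tape_measure","marker_mid","spring_clamp"]:
    for d in finder.pinpoint(p,t)[:1]: print(t,d['position'],round(d['p'],2),at_z(p,d['position'],0.008 if t=='marker_mid' else 0))
for b in blobs(p,0.007,0.08): print(*b)
```

```text
3.05 [0.38708519 0.13158602 0.25370201] [-1.78402984e+02  4.93982383e-02  1.78043172e+01] [ 17.74776331 -14.11470972  -7.73961302  96.42607166   1.59696659
 179.94342413] [-0.63459476 -0.91396758 -0.36009726  0.01597789 -0.05874422 -0.04419953] [-0.4364151   0.33315185  0.32132791]
tape_measure [282.3, 154.1] 0.92 [0.4126047  0.14699889 0.        ]
marker_mid [187.2, 109.3] 0.58 [0.42813333 0.26294642 0.008     ]
spring_clamp [90.9, 94.0] 0.68 [0.40984242 0.37319004 0.        ]
[100.5  10. ] 1496 [498.5 383.5] [ 26.5 102.7] 3.9 [ 9.9 19.5 21.2]
[242.4   8.3] 853 [534.5 235.3] [22.8 63.3] 17.7 [10.5 20.  21.5]
[349.1  44.2] 6094 [547.7 117.2] [ 75.4 102.2] 2.3 [ 7.6 20.1 21.6]
[477.7  62.6] 7217 [578.2 -15.6] [103.3  95.8] 84.4 [ 7.3 20.1 21.8]
[525.8   4.2] 82 [626.8 -36. ] [ 9.4 20.8] 17.2 [7.  7.5 8.5]
[546.5   7.7] 175 [627.7 -53. ] [16.5 30. ] 53.2 [ 7.1  7.7 14.8]
[82.9 88.4] 4014 [410.3 373.2] [137.8  53.4] 23.8 [ 8.7 15.5 18.1]
[184.9 107.5] 1716 [425.3 264. ] [134.6  15.8] 18.9 [ 9.5 14.3 16.4]
[281.4 149.3] 2314 [414.6 146.2] [87.4 34.5] 22.3 [10.7 61.2 63. ]
[411.1 158.4] 2574 [454.8  12.4] [60.  38.8] 5.5 [15.1 38.2 39.6]
[541.  182.2] 2902 [ 476.8 -132.2] [109.1  48.5] 26.3 [ 9.5 27.9 29.6]
[ 23.3 197.4] 4191 [262.1 428.9] [123.3  67.5] 0.9 [ 9.2 10.7 11.9]
[364.3 240.9] 6129 [330.2  -8. ] [142.4 132.3] 89.9 [12.6 21.6 70.9]
[114.9 250.5] 2615 [245.  297.4] [ 89.9 118.7] 0.0 [ 9.4 17.1 24.9]
[494.8 279. ] 568 [ 342.4 -156.4] [ 12.8 131.7] 85.7 [14.  16.9 18.7]
[226.  293.5] 1117 [212.9 164.1] [26.2 94.8] 4.6 [ 9.2 10.5 11.7]
[339.9 328.9] 131 [243.   22.6] [ 7.7 26.8] 85.9 [50.7 61.4 78.6]
```

View pics/w1.png

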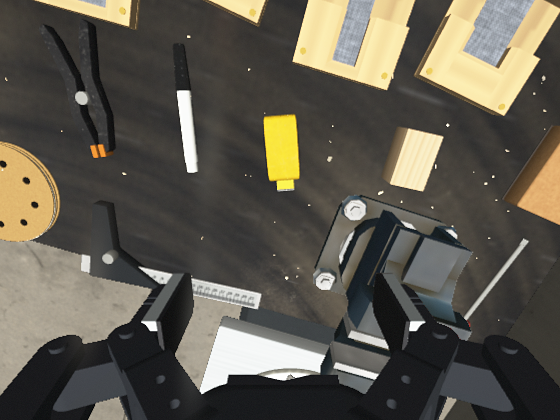

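The view shows the tape (282,150) with its hook toward the robot, the marker (187,108), the clamp (83,90) with orange jaws toward the robot, and the offcut (411,158). Joint 6 is at its +180° limit, so I'll turn the tool half round. The grasp is the same that way and joint 6 ends near 0.

>>> move_arm --offset '[[0, 0, 0], [0, 0, 0], [0, 0, 0], [0, 0, 0], [0, 0, 0]]' --twist '[[0, 0, -0.15], [0, 0, -0.15], [0, 0, -0.15], [0, 0, -0.15], [0, 0, -0.15]]' --grip '[1, 1, 1, 1, 1]'

```text
time: 3.7
ee_pos: [0.3872, 0.1313, 0.2541]
tcp_rot: [-178.9, -1.1, 61.1]
wrist_force: [0.2, 0.6, 0.4]
opening: 0.0855
grasp_force: 0.0
```

>>> move_arm --offset '[[0, 0, 0], [0, 0, 0], [0, 0, 0], [0, 0, 0], [0, 0, 0]]' --twist '[[0, 0, -0.15], [0, 0, -0.15], [0, 0, -0.15], [0, 0, -0.15], [0, 0, -0.15]]' --grip '[1, 1, 1, 1, 1]'

```text
time: 4.2
ee_pos: [0.3872, 0.1313, 0.2541]
tcp_rot: [-179.9, -1.6, 104.1]
wrist_force: [0.6, -0.8, -0.5]
opening: 0.0848
grasp_force: 0.0
```

>>> move_arm --offset '[[0, 0, 0], [0, 0, 0], [0, 0, 0], [0, 0, 0], [0, 0, 0]]' --twist '[[0, 0, -0.15], [0, 0, -0.15], [0, 0, -0.15], [0, 0, -0.15], [0, 0, -0.15]]' --grip '[1, 1, 1, 1, 1]'

```text
time: 4.7
ee_pos: [0.3872, 0.1313, 0.2541]
tcp_rot: [179.0, -1.2, 147.0]
wrist_force: [0.3, 0.2, -0.6]
opening: 0.0852
grasp_force: 0.0
```

>>> move_arm --offset '[[0, 0, 0], [0, 0, 0], [0, 0, 0], [0, 0, 0], [0, 0, 0]]' --twist '[[0, 0, -0.15], [0, 0, -0.15], [0, 0, -0.15], [0, 0, -0.15], [0, 0, -0.15]]' --grip '[1, 1, 1, 1, 1]'

```text
time: 5.2
ee_pos: [0.3872, 0.1313, 0.2541]
tcp_rot: [178.4, -0.2, -170.0]
wrist_force: [0.3, 0.6, 0.7]
opening: 0.0859
grasp_force: 0.0
```

>>> move_arm --offset '[[0, 0, 0], [0, 0, 0], [0, 0, 0]]' --twist '[[0, 0, -0.15], [0, 0, 0], [0, 0, 0]]' --grip '[1, 1, 1]'

```text
time: 5.5
ee_pos: [0.3873, 0.1315, 0.254]
tcp_rot: [178.4, 0.0, -162.0]
wrist_force: [-0.1, -0.3, 0.2]
opening: 0.0853
grasp_force: 0.0
```

Run:
```python
from h import *
print(bot.get_obs()['q'])
plan([0.4146,0.1462,0.16],202.3)
```

```text
[ 17.71903976 -14.15220649  -7.74063443  96.39564435   1.6118594
  -0.28023277]
t 5.5 at [0.3873 0.1315 0.254 ] [ 1.7839e+02  2.0000e-02 -1.6200e+02] n 3 twist -0.025
[[-1.02, 0.18, 3.13], [-1.02, 0.16, 3.13], [-1.03, 0.14, 3.14]]
```

>>> move_arm --offset '[[0, 0, 0], [-1.0, 0.2, 3.1], [-1.0, 0.2, 3.1], [-1.0, 0.2, 3.1], [0, 0, 0]]' --twist '[[0.028, 0, 0], [0, 0, -0.025], [0, 0, -0.025], [0, 0, -0.025], [0, 0, 0]]' --grip '[1, 1, 1, 1, 1]'

```text
time: 6.0
ee_pos: [0.4123, 0.1474, 0.157]
tcp_rot: [-180.0, -0.3, -157.5]
wrist_force: [-0.4, -0.6, -0.2]
opening: 0.0857
grasp_force: 0.0
```

Run:
```python
from h import *
p=cam("wrist")
for b in blobs(p,0.007,0.08): print(*b)
plan([0.4146,0.1462,0.034],202.3)
```

```text
[179.   69.5] 12901 [338.1  38.2] [ 49.7 117.6] 89.7 [12.7 24.5 72.1]
[520.3  17.9] 2892 [212.2 249.4] [107.9  25.7] 88.3 [ 8.8 10.7 17.8]
[551.8 136.4] 816 [269.3 324.7] [55.3 14.5] 31.8 [ 7.8 14.2 18. ]
[113.  194.3] 4892 [455.2  12.1] [60.7 39. ] 5.8 [13.1 38.1 39.4]
[283.6 168.2] 347 [384.2 134.6] [21.1 19.6] 23.1 [ 7.1  7.6 10.5]
[281.1 227.5] 3861 [423.5 149.7] [64.6 34.6] 21.9 [32.2 61.2 62.9]
[397.4 233.3] 1373 [401.1 254.8] [82.6 14.4] 18.8 [ 8.9 14.2 16.1]
[501.8 280.9] 4428 [407.6 367.6] [129.2  51.9] 26.6 [ 8.4 15.5 18.4]
[ 63.9 279.4] 7012 [582.2 -16.6] [103.2 104.7] 84.2 [ 7.3 20.2 21.5]
[166.2 274.5] 265 [515.2  72.5] [13.6 27.7] 39.1 [ 8.1 19.3 21.3]
[229.4 311.8] 3084 [545.7 130.1] [73.2 76.1] 2.3 [ 7.7 19.9 21.2]
[ 16.5 347.3] 1747 [659.4 -37. ] [68.1 55.2] 17.6 [ 7.3 18.6 21.4]
[ 66.9 326.4] 112 [619.8  -7.7] [17.3 22.5] 12.2 [7.1 7.4 8. ]
[325.  361.3] 3307 [569.4 258.1] [102.7  70.1] 84.6 [ 9.1 19.9 21. ]
[555.4 371.3] 209 [471.3 484.1] [29.7  5.8] 20.6 [ 7.4 12.2 18.4]
[207.  379.8] 542 [626.4 145.4] [19.9 42.9] 9.4 [ 7.4 16.7 21. ]
t 6.05 at [0.4126 0.1474 0.1595] [-179.97   -0.21 -157.51] n 3 twist 0.001
[[-0.04, -0.06, 4.18], [-0.05, -0.07, 4.19], [-0.04, -0.06, 4.18]]
```

>>> move_arm --offset '[[-0.1, -0.2, 4.2], [0, 0, 4.2], [0, 0, 4.1], [0, 0, 0], [0, 0, 0]]' --twist '[[0, 0, 0], [0, 0, 0], [0, 0, 0], [0, 0, 0], [0, 0, 0]]' --grip '[1, 1, 1, 1, 0.3]' --force 40

```text
time: 6.55
ee_pos: [0.4158, 0.1463, 0.038]
tcp_rot: [-180.0, 0.1, -157.5]
wrist_force: [0.7, 0.2, 0.4]
opening: 0.0731
grasp_force: 0.0
```

>>> move_arm --offset '[[0, 0, 0], [0, 0, 0], [0, 0, 0], [0, 0, 0], [0, 0, 0]]' --twist '[[0, 0, 0], [0, 0, 0], [0, 0, 0], [0, 0, 0], [0, 0, 0]]' --grip '[0.2, 0.2, 0.2, 0.2, 0.2]' --force 40

```text
time: 7.05
ee_pos: [0.4163, 0.1469, 0.0378]
tcp_rot: [179.9, 0.2, -157.4]
wrist_force: [-1.7, 2.3, 9.7]
opening: 0.0316
grasp_force: 40.0
```

>>> move_arm --offset '[[0, 0, -2], [0, 0, -4], [0, 0, -4], [0, 0, -4]]' --twist '[[0, 0, 0], [0, 0, 0], [0, 0, 0], [0, 0, 0]]' --grip '[0.2, 0.2, 0.2, 0.2]'

```text
time: 7.45
ee_pos: [0.4149, 0.146, 0.1776]
tcp_rot: [180.0, -0.0, -157.4]
wrist_force: [0.6, 1.0, -3.8]
opening: 0.0317
grasp_force: 40.4
```

Run:
```python
from h import *
plan([0.50,-0.01,0.2],174.65,n=5)
```

```text
t 7.45 at [0.4149 0.146  0.1776] [ 1.7999e+02 -1.0000e-02 -1.5742e+02] n 5 twist 0.098
[[-0.37, -3.53, -0.45], [-0.72, -3.48, -0.45], [-1.05, -3.4, -0.45], [-1.38, -3.27, -0.45], [-1.7, -3.13, -0.44]]
```

>>> move_arm --offset '[[-0.4, -3.5, -0.4], [-0.7, -3.5, -0.4], [-1.0, -3.4, -0.4], [-1.4, -3.3, -0.4], [-1.7, -3.1, -0.4]]' --twist '[[0, 0, 0.098], [0, 0, 0.098], [0, 0, 0.098], [0, 0, 0.098], [0, 0, 0.098]]' --grip '[0.2, 0.2, 0.2, 0.2, 0.2]'

```text
time: 7.95
ee_pos: [0.5006, -0.0112, 0.1963]
tcp_rot: [180.0, 0.0, 174.3]
wrist_force: [-0.1, 0.0, -3.0]
opening: 0.0316
grasp_force: 40.7
```

>>> move_arm --offset '[[0, 0, 0], [0, 0, 0]]' --twist '[[0, 0, 0], [0, 0, 0]]' --grip '[0.2, 0.2]'

```text
time: 8.15
ee_pos: [0.5002, -0.0104, 0.1957]
tcp_rot: [180.0, -0.0, 174.5]
wrist_force: [-0.1, -0.4, -3.8]
opening: 0.0316
grasp_force: 41.0
```

Run:
```python
from h import *
p=cam("wrist"); cv2.imwrite("pics/w2.png",p["color"][:,:,::-1])
for b in blobs(p,0.0145,0.08,amin=300): print(*b)
for b in blobs(p,0.1,0.3,amin=300): print(*b)
for d in finder.pinpoint(p,"tray_tape")[:1]: print(d['position'],d['p'],at_z(p,d['position'],0.0))
for d in finder.pinpoint(p,"tape_measure")[:1]: print(d['position'],d['p'],at_z(p,d['position'],0.16))
plan([0.6144,-0.0203,0.06],174.65)
```

```text
[97.1 55.6] 849 [ 364.8 -158.9] [ 7.9 87.9] 82.5 [14.9 17.  18.5]
[185.8   5.4] 300 [338.1 -72.1] [22.7  7. ] 78.2 [29.4 34.4 38.8]
[335.6  55.1] 1057 [380.8  38.3] [31.6 47.7] 0.6 [15.8 23.5 57.8]
[203.3  70.2] 792 [381.  -59.5] [47.2 30.6] 88.1 [16.5 24.2 65.6]
[303.6 145.9] 3009 [455.4  11.7] [60. 38.] 5.5 [37.  38.2 39.4]
[131.9 194.3] 6710 [ 488.1 -156.1] [62.9 95.3] 84.8 [22.2 28.4 29.6]
[414.1 217.8] 4790 [540.5 116.8] [ 60.2 102.9] 2.3 [16.6 20.  21.2]
[526.4 222.3] 2107 [562.4 237.1] [61.3 59.2] 85.4 [15.6 19.8 21.1]
[290.6 237.1] 1453 [556.4 -13.9] [102.1  50.8] 84.7 [17.7 20.3 21.5]
[443.  306.2] 1708 [647.3 152.8] [60.1 39.2] 2.4 [16.2 20.  21.1]
[383.2 302.4] 834 [636.4  88.7] [32.8 38.9] 2.2 [15.9 20.1 21.2]
[515.2 327.3] 2512 [673.2 243.7] [95.2 60.8] 84.6 [15.7 19.8 21. ]
[261.6  35.3] 8720 [379.6 -10.7] [74.1 41.3] 86.8 [102.2 113.5 115.5]
[283.  202.8] 1703 [466.2  -7.4] [20.  21.6] 84.6 [162.7 165.2 168. ]
[282.5 354.2] 49516 [499.9 -11.8] [126.9  51.3] 78.5 [198. 237. 261.]
[283.8, 258.6] 0.63 [ 0.49853103 -0.01016946  0.16      ]
t 8.3 at [ 0.4998 -0.0091  0.1957] [ 1.7998e+02 -3.0000e-02  1.7460e+02] n 4 twist -0.0
[[-2.88, -0.01, 3.39], [-2.88, -0.01, 3.39], [-2.88, -0.01, 3.4], [-2.88, -0.01, 3.39]]
```

View pics/w2.png

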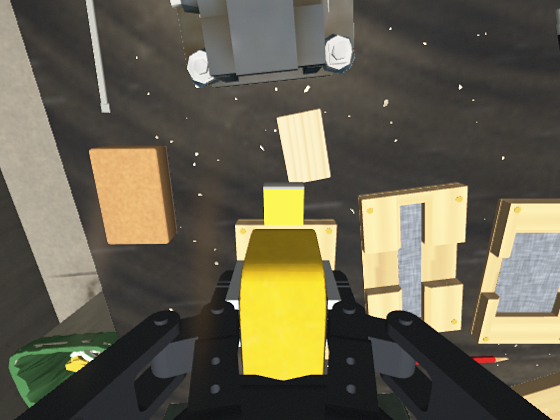

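The view shows the held tape square in the fingers at (283,310), its hook at (283,203), and the tray's near half behind it at (290,237), in line with it. The depth fit agrees to about 1 mm, so I'll go over the tray.

>>> move_arm --offset '[[-3.8, 0, 2], [-3.8, 0, 4], [-3.9, 0, 4], [0, 0, 3], [0, 0, 0]]' --twist '[[0, 0, 0], [0, 0, 0], [0, 0, 0], [0, 0, 0], [0, 0, 0]]' --grip '[0.2, 0.2, 0.2, 0.2, 0.2]'

```text
time: 8.8
ee_pos: [0.6044, -0.0189, 0.0682]
tcp_rot: [-180.0, -0.5, 174.6]
wrist_force: [-0.7, 0.6, -3.9]
opening: 0.0315
grasp_force: 40.9
```

>>> move_arm --offset '[[0, 0, 0], [0, 0, 0]]' --twist '[[0, 0, 0], [0, 0, 0]]' --grip '[0.2, 0.2]'

```text
time: 9.0
ee_pos: [0.6076, -0.0195, 0.0764]
tcp_rot: [180.0, 0.2, 174.6]
wrist_force: [-0.2, -0.2, -2.5]
opening: 0.0318
grasp_force: 41.0
```

Run:
```python
from h import *
p=cam("wrist"); cv2.imwrite("pics/w3.png",p["color"][:,:,::-1])
for b in blobs(p,0.0145,0.025,amin=300): print(*b)
plan([0.6146,-0.0197,0.045],174.65)
```

```text
[58.  71.7] 1952 [ 501.9 -126.6] [ 3.7 72.2] 84.0 [15.1 19.9 24.5]
[326.8  10.6] 452 [485.   13.7] [38.   8.1] 83.4 [14.8 19.9 24.5]
[483.3 106.4] 11122 [540.8 101.8] [59.3 73.4] 2.4 [15.9 19.8 21.1]
[285.5 159.8] 16007 [561. -14.] [102.6  59.2] 84.5 [18.3 20.2 21.3]
[489.4 286.1] 8743 [649.2 113.6] [60.5 87.8] 2.2 [15.8 19.9 21. ]
t 9.05 at [ 0.6078 -0.0197  0.0766] [179.98   0.22 174.55] n 1 twist -0.002
[[-0.68, 0.06, 3.16]]
```

View pics/w3.png

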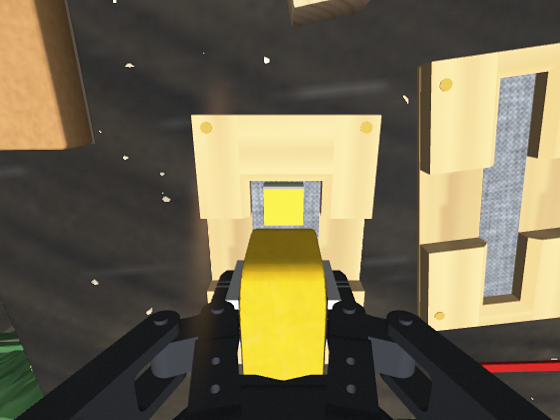

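>>> move_arm --offset '[[-0.4, 0, 0.4], [-0.3, 0, 0.6], [0, 0, 0.7], [0, 0, 0.7], [0, 0, 0.4]]' --twist '[[0, 0, 0], [0, 0, 0], [0, 0, 0], [0, 0, 0], [0, 0, 0]]' --grip '[0.2, 0.2, 0.2, 0.2, 0.2]'

```text
time: 9.55
ee_pos: [0.6134, -0.0207, 0.0443]
tcp_rot: [180.0, -0.1, 174.5]
wrist_force: [-0.9, 0.3, -3.9]
opening: 0.0317
grasp_force: 41.0
```

>>> move_arm --offset '[[0, 0, 0.1], [0, 0, 0.1], [0, 0, 0]]' --twist '[[0, 0, 0], [0, 0, 0], [0, 0, 0]]' --grip '[0.2, 0.2, 0.2]'

```text
time: 9.85
ee_pos: [0.614, -0.0207, 0.0441]
tcp_rot: [180.0, 0.0, 174.5]
wrist_force: [-2.9, 0.0, 1.0]
opening: 0.0318
grasp_force: 41.6
```

>>> move_arm --offset '[[0, 0, 0], [0, 0, 0], [0, 0, 0], [0, 0, 0], [0, 0, 0]]' --twist '[[0, 0, 0], [0, 0, 0], [0, 0, 0], [0, 0, 0], [0, 0, 0]]' --grip '[0.45, 0.6, 0.75, 0.75, 0.75]'

```text
time: 10.35
ee_pos: [0.6141, -0.0206, 0.0436]
tcp_rot: [180.0, 0.0, 174.5]
wrist_force: [-0.0, -0.3, 0.0]
opening: 0.0637
grasp_force: 0.0
```

>>> move_arm --offset '[[0, 0, -2], [0, 0, -4], [0, 0, -4], [3.5, 0, -2], [4, 0, 0]]' --twist '[[0, 0, 0], [0, 0, 0], [0, 0, 0], [0, 0, 0], [0, 0, 0]]' --grip '[0.75, 0.75, 0.75, 0.75, 0.75]'

```text
time: 10.85
ee_pos: [0.5405, -0.0136, 0.1668]
tcp_rot: [180.0, 0.3, 174.5]
wrist_force: [-0.1, -0.4, 0.5]
opening: 0.0638
grasp_force: 0.0
```

Run:
```python
from h import *
p=cam("wrist"); cv2.imwrite("pics/w4.png",p["color"][:,:,::-1])
for b in blobs(p,0.055,0.08,amin=300): print(*b)
for b in blobs(p,0.0145,0.025,amin=600): print(*b)
p=cam("top")
for b in blobs(p,0.009,0.08,xr=(0.36,.5),yr=(0.2,.45)): print(*b)
plan([0.405,0.26,0.16],199.1)
```

```text
[281.2 305.8] 2630 [620.8 -23.4] [34.3 61.6] 85.3 [58.4 67.5 69. ]
[190.2  12.4] 644 [388.4 -68.5] [27.2 14.9] 85.0 [15.4 22.3 24.7]
[432.6 184.3] 6475 [540.2 116.8] [ 59.8 103.1] 2.4 [16.6 20.  21.2]
[542.4 196.5] 1407 [561.2 220.2] [27.3 59. ] 84.3 [15.5 19.7 21. ]
[284.8 218. ] 5965 [560.8 -14.4] [102.3  59.6] 84.4 [17.5 20.3 21.4]
[440.5 290.7] 3842 [648.9 121.2] [ 60.9 102.3] 2.4 [16.  20.  21.1]
[527.1 310.3] 2148 [671.1 226.3] [60.8 60.8] 85.8 [15.7 19.8 21. ]
[286.  323.9] 3384 [669.1 -24.6] [102.   60.3] 84.4 [17.5 20.3 21.4]
[171.8 210.5] 208 [491.9 381.9] [ 14.8 101.4] 1.4 [10.9 17.9 23. ]
[220.2 237.4] 258 [425.5 262.2] [134.2  14.8] 18.7 [ 9.7 13.2 17.9]
[175.8 241. ] 502 [415.1 372.5] [126.3  52.3] 25.9 [10.4 14.9 19.5]
t 10.95 at [ 0.5359 -0.0132  0.1643] [ 1.7999e+02 -6.0000e-02  1.7453e+02] n 7 twist -0.061
[[2.23, 3.71, 0.06], [2.0, 3.84, 0.06], [1.77, 3.95, 0.06], [1.52, 4.05, 0.06], [1.27, 4.14, 0.06]]
[[1.02, 4.21, 0.07], [0.77, 4.25, 0.06]]
```

View pics/w4.png

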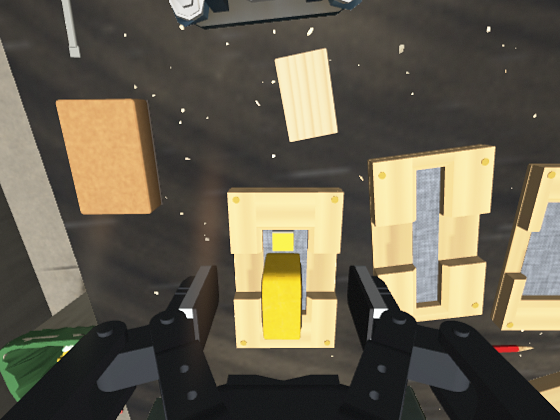

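The tape is seated (top at 69 mm; 63+6). The view shows it in its pocket at (283,300) and the marker tray's groove empty at (427,235). Marker next.

>>> move_arm --offset '[[2.0, 3.7, 0], [1.8, 3.8, 0], [1.5, 3.9, 0], [1.3, 4.0, 0], [1.0, 4.1, 0]]' --twist '[[0, 0, -0.061], [0, 0, -0.061], [0, 0, -0.061], [0, 0, -0.061], [0, 0, -0.061]]' --grip '[0.75, 0.75, 0.75, 0.75, 0.75]'

```text
time: 11.45
ee_pos: [0.4574, 0.1816, 0.1638]
tcp_rot: [180.0, 0.0, -167.9]
wrist_force: [1.1, 0.3, -0.3]
opening: 0.0644
grasp_force: 0.0
```

>>> move_arm --offset '[[0.8, 4.2, 2], [0.5, 4.2, 4], [0, 0, 0], [0, 0, 0]]' --twist '[[0, 0, -0.061], [0, 0, -0.061], [0, 0, 0], [0, 0, 0]]' --grip '[0.75, 0.75, 0.6, 0.6]'

```text
time: 11.85
ee_pos: [0.4271, 0.2537, 0.1088]
tcp_rot: [-180.0, -0.1, -160.9]
wrist_force: [-1.1, 0.4, -0.1]
opening: 0.0516
grasp_force: 0.0
```

Run:
```python
from h import *
p=cam("wrist")
for b in blobs(p,0.006,0.02,xr=(0.3,0.55),yr=(0.18,0.35),amin=300): print(*b)
for d in finder.pinpoint(p,"marker_mid")[:1]: print(d['position'],d['p'],at_z(p,d['position'],0.008))
print(bot.get_obs()['opening'])
plan([0.4255,0.2635,0.035],198.9)
```

```text
[297.9 215.2] 3373 [425.4 264.1] [134.5  16.3] 19.3 [10.4 14.5 16.3]
[431.7 191.8] 1443 [374.8 343.2] [59.2 13.5] 0.1 [ 7.4 15.6 18.5]
[265.6 347.5] 1042 [539.9 274.9] [75.8  9. ] 83.3 [ 7.1 13.8 19.7]
[336.1 356.4] 300 [527.4 336.8] [41.   4.9] 4.1 [ 7.1 13.8 19.8]
[297.2, 225.5] 0.73 [0.42701022 0.26419242 0.008     ]
0.05132118398459477
t 11.95 at [0.4284 0.253  0.1103] [ 1.7999e+02  7.0000e-02 -1.6108e+02] n 2 twist 0.0
[[-0.03, 0.55, 3.76], [-0.04, 0.54, 3.77]]
```

>>> move_arm --offset '[[-0.1, 1.1, 2], [0, 0, 3], [0, 0, 2.6], [0, 0, 0], [0, 0, 0]]' --twist '[[0, 0, 0], [0, 0, 0], [0, 0, 0], [0, 0, 0], [0, 0, 0]]' --grip '[0.6, 0.6, 0.6, 0.6, 0.6]'

```text
time: 12.45
ee_pos: [0.4258, 0.2635, 0.0346]
tcp_rot: [180.0, 0.0, -161.1]
wrist_force: [-0.1, 0.1, 0.9]
opening: 0.0509
grasp_force: 0.0
```

Run:
```python
from h import *
p=cam("wrist")
for b in blobs(p,0.006,0.02,xr=(0.3,0.55),yr=(0.18,0.32),amin=300): print(*b)
plan([0.4255,0.264,0.0255],199.1)
```

```text
[285.7 252.7] 6673 [425.6 263.9] [135.1  16. ] 19.5 [10.6 14.5 16.3]
[159.3 403.9] 699 [532.3 221.7] [21.1  4.9] 80.6 [ 7.2 14.1 19.5]
t 12.5 at [0.4262 0.2639 0.0353] [ 1.7996e+02  1.3000e-01 -1.6109e+02] n 1 twist -0.003
[[0.06, 0.03, 0.98]]
```

>>> move_arm --offset '[[0, 0, 0.6], [0, 0, 0.4], [0, 0, 0], [0, 0, 0], [0, 0, 0]]' --twist '[[0, 0, 0], [0, 0, 0], [0, 0, 0], [0, 0, 0], [0, 0, 0]]' --grip '[0.6, 0.6, 0.45, 0.3, 0.05]' --force 30

```text
time: 13.0
ee_pos: [0.425, 0.2641, 0.0237]
tcp_rot: [180.0, 0.0, -161.0]
wrist_force: [-2.1, -0.4, 3.9]
opening: 0.0143
grasp_force: 29.1
```

>>> move_arm --offset '[[0, 0, 0], [0, 0, 0], [0, 0, 0], [0, 0, 0], [0, 0, 0]]' --twist '[[0, 0, 0], [0, 0, 0], [0, 0, 0], [0, 0, 0], [0, 0, 0]]' --grip '[0.05, 0.05, 0.05, 0.05, 0.05]'

```text
time: 13.5
ee_pos: [0.425, 0.2641, 0.0236]
tcp_rot: [180.0, 0.0, -161.0]
wrist_force: [-1.3, -0.7, 5.4]
opening: 0.0145
grasp_force: 29.8
```

>>> move_arm --offset '[[0, 0, -1], [0, 0, -3], [0, 0, -4]]' --twist '[[0, 0, 0], [0, 0, 0], [0, 0, 0]]' --grip '[0.05, 0.05, 0.05]'

```text
time: 13.8
ee_pos: [0.4238, 0.2633, 0.1029]
tcp_rot: [-180.0, -0.2, -161.0]
wrist_force: [-0.1, 0.2, 0.6]
opening: 0.0141
grasp_force: 29.3
```

Run:
```python
from h import *
print(bot.get_obs()['opening'])
plan([0.5946,0.119,0.085],182.3)
```

```text
0.01413463349155118
t 13.8 at [0.4238 0.2633 0.1029] [-179.96   -0.21 -161.01] n 5 twist 0.058
[[-2.29, -3.84, 0.36], [-2.51, -3.7, 0.36], [-2.72, -3.55, 0.36], [-2.92, -3.38, 0.36], [-3.11, -3.21, 0.35]]
```

>>> move_arm --offset '[[-2.3, -3.8, 0], [-2.5, -3.7, 0.4], [-2.7, -3.6, 0.4], [-2.9, -3.4, 0.4], [-3.1, -3.2, 0.4]]' --twist '[[0, 0, 0.058], [0, 0, 0.058], [0, 0, 0.058], [0, 0, 0.058], [0, 0, 0.058]]' --grip '[0.05, 0.05, 0.05, 0.05, 0.05]'

```text
time: 14.3
ee_pos: [0.5964, 0.118, 0.0875]
tcp_rot: [180.0, 0.0, -177.8]
wrist_force: [1.0, 0.5, -0.1]
opening: 0.0141
grasp_force: 29.4
```

>>> move_arm --offset '[[0, 0, 0], [0, 0, 0], [0, 0, 0]]' --twist '[[0, 0, 0], [0, 0, 0], [0, 0, 0]]' --grip '[0.05, 0.05, 0.05]'

```text
time: 14.6
ee_pos: [0.5946, 0.1199, 0.0875]
tcp_rot: [180.0, -0.0, -177.6]
wrist_force: [-0.0, 0.4, -0.6]
opening: 0.0142
grasp_force: 29.4
```

Run:
```python
from h import *
p=cam("wrist"); cv2.imwrite("pics/w5.png",p["color"][:,:,::-1])
for b in blobs(p,0.0145,0.025,amin=600): print(*b)
for b in blobs(p,0.05,0.09,amin=600): print(*b)
plan([0.5946,0.119,0.031],182.3)
```

```text
[113.8  30. ] 634 [482.3  19.6] [17.5 42.2] 33.8 [15.1 20.  24.5]
[282.7 147.9] 14036 [540.2 117.1] [ 59.  102.8] 2.2 [17.3 20.1 21.3]
[ 77.2 171.7] 12234 [561.4 -10. ] [95.4 59.9] 84.5 [17.2 20.3 21.4]
[491.4 187.1] 8355 [564.8 255.7] [97.2 59.4] 84.5 [16.  19.9 21.1]
[105. 316.] 4824 [653.8 -13.5] [ 87.9 123.9] 66.7 [16.1 20.4 22.9]
[221.2 288.1] 1124 [637.7  82. ] [34.6 24.7] 2.5 [16.5 20.2 21.3]
[343.8 288.1] 1100 [634.8 159.7] [34.7 24.8] 2.4 [16.5 20.1 21.1]
[491.3 348. ] 3308 [674.8 261.4] [77.9 60.2] 85.0 [15.4 19.7 20.8]
[282.5 259.7] 8495 [590.5 118.7] [ 40.6 124.7] 80.0 [74.1 78.5 84.7]
[ 32.3 298.3] 7019 [622.9 -20.4] [32.2 66.4] 85.7 [51.9 65.6 69. ]
t 14.65 at [0.5945 0.1202 0.0877] [ 179.98   -0.   -177.55] n 2 twist 0.001
[[-0.0, -0.06, 2.83], [-0.0, -0.06, 2.84]]
```

View pics/w5.png

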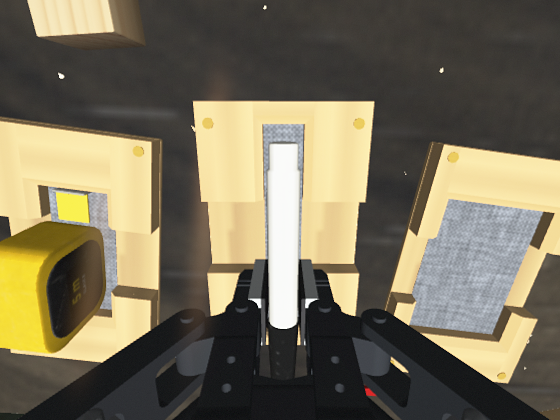

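>>> move_arm --offset '[[0, -0.1, 1.5], [0, 0, 1.5], [0, 0, 1.2], [0, 0, 0.8], [0, 0, 0.4]]' --twist '[[0, 0, 0], [0, 0, 0], [0, 0, 0], [0, 0, 0], [0, 0, 0]]' --grip '[0.05, 0.05, 0.05, 0.05, 0.05]'

```text
time: 15.15
ee_pos: [0.5945, 0.1184, 0.0317]
tcp_rot: [-180.0, -0.1, -177.6]
wrist_force: [0.2, 1.0, 0.6]
opening: 0.0144
grasp_force: 29.4
```

>>> move_arm --offset '[[0, 0, 0.1], [0, 0, 0.1], [0, 0, 0.1], [0, 0, 0.1], [0, 0, 0]]' --twist '[[0, 0, 0], [0, 0, 0], [0, 0, 0], [0, 0, 0], [0, 0, 0]]' --grip '[0.05, 0.05, 0.05, 0.05, 0.05]'

```text
time: 15.65
ee_pos: [0.5955, 0.1185, 0.0298]
tcp_rot: [180.0, 0.0, -177.6]
wrist_force: [0.2, -0.3, 1.9]
opening: 0.0144
grasp_force: 29.6
```

>>> move_arm --offset '[[0, 0, 0], [0, 0, 0], [0, 0, 0], [0, 0, 0], [0, 0, 0]]' --twist '[[0, 0, 0], [0, 0, 0], [0, 0, 0], [0, 0, 0], [0, 0, 0]]' --grip '[0.2, 0.3, 0.4, 0.5, 0.5]'

```text
time: 16.15
ee_pos: [0.5952, 0.1185, 0.0292]
tcp_rot: [180.0, -0.0, -177.6]
wrist_force: [0.2, 0.5, 0.0]
opening: 0.0426
grasp_force: 0.0
```

>>> move_arm --offset '[[0, 0, -2], [0, 0, -4], [0, 0, -4], [3.5, 0, -2], [4, 0, 0]]' --twist '[[0, 0, 0], [0, 0, 0], [0, 0, 0], [0, 0, 0], [0, 0, 0]]' --grip '[0.5, 0.5, 0.5, 0.75, 0.85]'

```text
time: 16.65
ee_pos: [0.5214, 0.1156, 0.1525]
tcp_rot: [179.9, 0.3, -177.7]
wrist_force: [-0.6, -0.5, 0.0]
opening: 0.0707
grasp_force: 0.0
```

Run:
```python
from h import *
p=cam("wrist"); cv2.imwrite("pics/w6.png",p["color"][:,:,::-1])
for b in blobs(p,0.0145,0.025,amin=600,yr=(0,.5)): print(*b)
P=cloud(p); m=(abs(P[...,0]-.594)<.062)&(abs(P[...,1]-.119)<.012)&(P[...,2]<.05); print(np.percentile(P[m][:,2],[5,50,95,99]))
plan([0.408,0.371,0.13],205.2)
```

```text
[197.4  19.4] 1035 [385.   47.9] [23.2 30.8] 6.4 [15.3 22.1 24.7]
[547.4 215.8] 1549 [517.8 345.1] [59.5 25.3] 4.4 [15.7 19.8 20.9]
[284.1 224.3] 6304 [540.3 116.9] [ 60.1 102.2] 2.3 [16.9 20.2 21.4]
[172.8 243.5] 2481 [563.9  17.4] [39.3 60.4] 85.2 [17.2 20.4 21.5]
[283.3 314.7] 6559 [603.9 119.2] [151.  102.3] 2.5 [16.5 20.3 21.8]
[444.3 249.9] 4958 [564.7 258.8] [103.4  60.3] 84.1 [16.3 20.  21.1]
[525.8 324.4] 1610 [626.  366.3] [60.6 54.7] 4.0 [15.3 19.6 20.9]
[0.00600451 0.01884076 0.02214139 0.02277198]
t 16.7 at [0.5145 0.1149 0.1503] [ 1.7999e+02 -1.4000e-01 -1.7763e+02] n 7 twist -0.057
[[1.37, 3.72, 0.29], [1.16, 3.79, 0.29], [0.94, 3.85, 0.29], [0.71, 3.9, 0.29], [0.49, 3.93, 0.29]]
[[0.27, 3.95, 0.29], [0.04, 3.96, 0.29]]
```

View pics/w6.png

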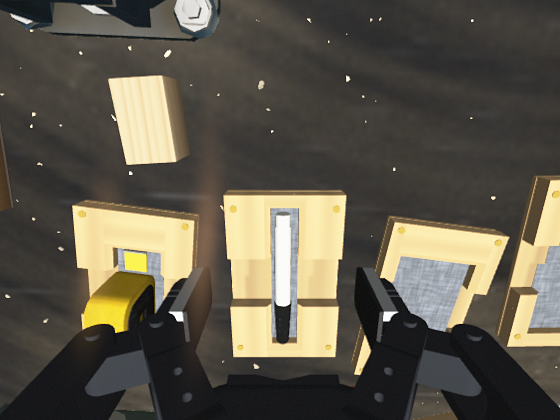

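The marker lies in its groove, its top at 22 mm (16+6). It shows at (283,280) between the trays' halves. Spring clamp next.

>>> move_arm --offset '[[1.4, 3.7, 0.2], [1.2, 3.8, 0.2], [0.9, 3.8, 0.2], [0.7, 3.9, 0.2], [0.5, 3.9, 0.2]]' --twist '[[0, 0, -0.057], [0, 0, -0.057], [0, 0, -0.057], [0, 0, -0.057], [0, 0, -0.057]]' --grip '[1, 1, 1, 1, 1]'

```text
time: 17.2
ee_pos: [0.4432, 0.2988, 0.1393]
tcp_rot: [180.0, 0.0, -161.2]
wrist_force: [-0.3, 0.7, -0.4]
opening: 0.0854
grasp_force: 0.0
```

>>> move_arm --offset '[[0.3, 4.0, 0.2], [0, 4.0, 0.2], [0, 0, 0], [0, 0, 0]]' --twist '[[0, 0, -0.057], [0, 0, -0.057], [0, 0, 0], [0, 0, 0]]' --grip '[1, 1, 1, 1]'

```text
time: 17.6
ee_pos: [0.4129, 0.372, 0.135]
tcp_rot: [-180.0, -0.0, -154.7]
wrist_force: [-0.1, -0.0, -0.3]
opening: 0.0853
grasp_force: 0.0
```

Run:
```python
from h import *
p=cam("wrist"); cv2.imwrite("pics/w7.png",p["color"][:,:,::-1])
for b in blobs(p,0.005,0.023,xr=(0.3,0.49),yr=(0.28,0.46),amin=300): print(*b)
for d in finder.pinpoint(p,"spring_clamp")[:1]: print(d['position'],d['p'],at_z(p,d['position'],0))
# axis: centre of cross-section along the length
P=cloud(p); Q=P[(P[...,2]>.007)&(P[...,2]<.023)&(P[...,0]>.33)&(P[...,0]<.49)&(P[...,1]>.29)&(P[...,1]<.45)][:,:2]*1000
for th in (24,26):
    a=np.radians(th); e=np.array([np.cos(a),np.sin(a)]); n=np.array([-e[1],e[0]]); c=np.array([410,372.])
    s=(Q-c)@e; w=(Q-c)@n; print(th,s.min(),s.max())
    print([(int(k),round(w[abs(s-k)<3].min()),round(w[abs(s-k)<3].max())) for k in range(-60,70,10) if (abs(s-k)<3).any()])
plan([0.4055,0.370,0.06],205)
```

```text
[422.3 130.2] 1709 [312.  434.3] [51.5 24. ] 89.7 [ 6.6 10.9 12. ]
[281.9 222. ] 6587 [417.4 383.8] [102.  145.2] 90.0 [ 9.4 16.2 20.3]
[286.5, 203.5] 0.76 [0.40871346 0.3724354  0.        ]
24 -67.95249727066061 98.02603536442537
[(-60, -12, 14), (-50, -14, 16), (-40, -15, 18), (-30, -17, 20), (-20, -18, 21), (-10, -17, 20), (0, -16, 19), (10, -15, 18), (20, -16, 18), (30, -18, 20), (40, -20, 23), (50, -22, 25), (60, -68, 27)]
26 -68.01515054922085 98.81287299373639
[(-60, -10, 16), (-50, -12, 18), (-40, -15, 19), (-30, -16, 21), (-20, -18, 22), (-10, -17, 20), (0, -16, 19), (10, -15, 17), (20, -16, 18), (30, -19, 19), (40, -22, 21), (50, -25, 23), (60, -64, 25)]
t 17.7 at [0.4136 0.3709 0.1353] [-1.8000e+02 -1.0000e-02 -1.5482e+02] n 2 twist 0.002
[[0.39, 0.13, 3.77], [0.39, 0.14, 3.76]]
```

View pics/w7.png

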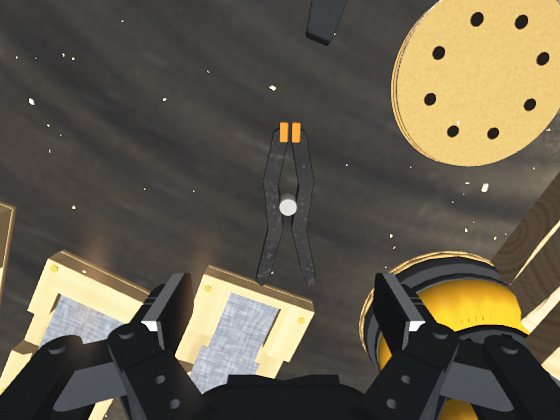

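The view shows the clamp at (288,205), jaws (290,132) toward the robot, handles (262-315,280) away. The tray's wide half is at its far end, so no flip is needed. The sander at (450,320) is clear.

>>> move_arm --offset '[[0.4, 0, 3], [0.3, 0, 3], [0, 0, 2.4], [0, 0, 0], [0, 0, 0]]' --twist '[[0, 0, 0.018], [0, 0, 0], [0, 0, 0], [0, 0, 0], [0, 0, 0]]' --grip '[1, 0.7, 0.7, 0.7, 0.7]'

```text
time: 18.2
ee_pos: [0.4076, 0.3678, 0.052]
tcp_rot: [180.0, -0.0, -155.9]
wrist_force: [-0.0, 0.6, -0.0]
opening: 0.0597
grasp_force: 0.0
```

Run:
```python
from h import *
p=cam("wrist"); o=bot.get_obs()
M=R.from_euler('xyz',o['tcp_rot'],degrees=True).as_matrix(); P=cloud(p); L=(P-o['ee_pos'])@M
m=(abs(L[...,0])<.02)&(abs(L[...,1])<.07)&(P[...,2]>.019)&(p['depth']>0)
print('opening',o['opening'],'tips z',np.sort(L[m][:,2])[-200::40],'min world',P[m][:,2].min())
t=m&(L[...,2]>L[m][:,2].max()-.004); print('y',np.percentile(L[t][:,1],[0,20,80,100]),'x',L[t][:,0].min(),L[t][:,0].max())
Q=P[(P[...,2]>.007)&(P[...,2]<.019)&(P[...,0]>.33)&(P[...,0]<.47)&(P[...,1]>.30)&(P[...,1]<.45)][:,:2]*1000
a=np.radians(24); e=np.array([np.cos(a),np.sin(a)]); n=np.array([-e[1],e[0]]); c=np.array([410,372.]); s=(Q-c)@e; w=(Q-c)@n; print(s.min(),s.max())
print([(int(k),round(w[abs(s-k)<3].min()),round(w[abs(s-k)<3].max())) for k in range(-60,70,10) if (abs(s-k)<3).any()])
plan([0.4058,0.3716,0.024],204)
```

```text
opening 0.059562145665587825 tips z [0.03270341 0.03286962 0.03302214 0.0331549  0.03338753] min world 0.019024516643713824
y [-0.00271963  0.00055393  0.00747263  0.01085123] x -0.005899896388927113 0.008223632044950127
-68.19287388524023 69.97869740904949
[(-60, -11, 14), (-50, -13, 17), (-40, -16, 86), (-30, -18, 20), (-20, -18, 21), (-10, -17, 20), (0, -16, 19), (10, -15, 18), (20, -16, 19), (30, -18, 21), (40, -20, 23), (50, -22, 26), (60, -18, 28)]
t 18.25 at [0.4079 0.3684 0.0529] [ 1.7996e+02  9.0000e-02 -1.5587e+02] n 1 twist 0.002
[[0.06, 0.38, 2.89]]
```

>>> move_arm --offset '[[0, 0.4, 0.8], [0, 0, 0.8], [0, 0, 0]]' --twist '[[0, 0, 0], [0, 0, 0], [0, 0, 0]]' --grip '[0.7, 0.7, 0.7]'

```text
time: 18.55
ee_pos: [0.405, 0.372, 0.0344]
tcp_rot: [-180.0, -0.1, -155.8]
wrist_force: [-0.5, -0.6, 0.1]
opening: 0.0597
grasp_force: 0.0
```

Run:
```python
from h import *
p=cam("wrist"); o=bot.get_obs()
M=R.from_euler('xyz',o['tcp_rot'],degrees=True).as_matrix(); P=cloud(p); L=(P-o['ee_pos'])@M
m=(abs(L[...,0])<.014)&(abs(L[...,1])<.045)&(abs(L[...,1])>.025)&(P[...,2]>.008)&(p['depth']>0)
print('opening',o['opening'],np.histogram(L[m][:,2],bins=np.arange(-.03,.034,.004)))
plan([0.4058,0.3716,0.024],204)
```

```text
opening 0.059972829283892526 (array([618, 295, 783, 528, 559, 538, 471, 456, 413, 365, 242, 100,   0,
         0,   0]), array([-0.03 , -0.026, -0.022, -0.018, -0.014, -0.01 , -0.006, -0.002,
        0.002,  0.006,  0.01 ,  0.014,  0.018,  0.022,  0.026,  0.03 ]))
t 18.6 at [0.4051 0.372  0.0348] [-1.7999e+02 -6.0000e-02 -1.5579e+02] n 1 twist 0.004
[[-0.05, -0.07, 1.08]]
```

>>> move_arm --offset '[[0, 0, 0.6], [0, 0, 0.5], [0, 0, 0], [0, 0, 0], [0, 0, 0]]' --twist '[[0, 0, 0], [0, 0, 0], [0, 0, 0], [0, 0, 0], [0, 0, 0]]' --grip '[0.7, 0.7, 0.6, 0.5, 0.3]' --force 35

```text
time: 19.1
ee_pos: [0.4055, 0.3723, 0.0247]
tcp_rot: [180.0, 0.0, -155.8]
wrist_force: [1.1, 0.6, -0.1]
opening: 0.0357
grasp_force: 34.9
```

>>> move_arm --offset '[[0, 0, 0], [0, 0, 0], [0, 0, 0], [0, 0, 0], [0, 0, 0]]' --twist '[[0, 0, 0], [0, 0, 0], [0, 0, 0], [0, 0, 0], [0, 0, 0]]' --grip '[0.3, 0.3, 0.3, 0.3, 0.3]'

```text
time: 19.6
ee_pos: [0.4055, 0.3723, 0.0247]
tcp_rot: [180.0, 0.0, -155.8]
wrist_force: [-0.9, 0.4, 4.9]
opening: 0.0358
grasp_force: 35.4
```

>>> move_arm --offset '[[0, 0, -1], [0, 0, -3], [0, 0, -4]]' --twist '[[0, 0, 0], [0, 0, 0], [0, 0, 0]]' --grip '[0.3, 0.3, 0.3]'

```text
time: 19.9
ee_pos: [0.4044, 0.3712, 0.1037]
tcp_rot: [-179.9, -0.2, -155.8]
wrist_force: [0.2, 0.1, -0.3]
opening: 0.0364
grasp_force: 35.1
```

Run:
```python
from h import *
print(bot.get_obs()['opening'])
plan([0.5642,0.3867,0.095],183.8,n=5)
```

```text
0.03637771277391278
t 19.9 at [0.4044 0.3712 0.1037] [-179.93   -0.22 -155.8 ] n 5 twist 0.071
[[-3.04, -1.03, 0.17], [-3.11, -0.81, 0.17], [-3.16, -0.59, 0.18], [-3.19, -0.36, 0.17], [-3.2, -0.13, 0.18]]
```

>>> move_arm --offset '[[-3.0, -1.0, 0], [-3.1, -0.8, 0], [-3.2, -0.6, 0.3], [-3.2, -0.4, 0.3], [-3.2, -0.1, 0.3]]' --twist '[[0, 0, 0.071], [0, 0, 0.071], [0, 0, 0.071], [0, 0, 0.071], [0, 0, 0.071]]' --grip '[0.3, 0.3, 0.3, 0.3, 0.3]'

```text
time: 20.4
ee_pos: [0.5663, 0.3876, 0.0954]
tcp_rot: [-180.0, -0.0, -176.3]
wrist_force: [0.5, 1.2, -0.4]
opening: 0.0359
grasp_force: 35.1
```

>>> move_arm --offset '[[0, 0, 0], [0, 0, 0], [0, 0, 0]]' --twist '[[0, 0, 0], [0, 0, 0], [0, 0, 0]]' --grip '[0.3, 0.3, 0.3]'

```text
time: 20.7
ee_pos: [0.5644, 0.3877, 0.0956]
tcp_rot: [180.0, -0.0, -176.1]
wrist_force: [-0.8, -0.6, -0.4]
opening: 0.0361
grasp_force: 35.2
```

Run:
```python
from h import *
p=cam("wrist"); cv2.imwrite("pics/w8.png",p["color"][:,:,::-1])
for b in blobs(p,0.0145,0.025,amin=600,yr=(0.1,.5)): print(*b)
for b in blobs(p,0.06,0.11,amin=600): print(*b)
plan([0.5642,0.3867,0.034],183.8)
```

```text
[472.6  70.4] 3017 [461.1 489.8] [81.3 17.7] 2.7 [15.2 19.6 22. ]
[285.6 152.7] 9858 [515.9 385.4] [ 59.4 102.4] 3.3 [16.5 20.1 21.2]
[ 88.1 208.3] 9577 [564.7 258.9] [103.4  60.1] 84.5 [16.5 20.3 21.4]
[ 52.1 347.4] 2971 [671.4 225.4] [57.1 61.1] 83.7 [15.7 20.2 21.4]
[282.6 267.9] 15427 [563.2 387.1] [125.3  63.6] 5.6 [ 83.   87.2 102.5]
t 20.75 at [0.5643 0.3879 0.0959] [ 179.98   -0.   -176.08] n 2 twist 0.001
[[0.01, -0.06, 3.09], [0.01, -0.06, 3.1]]
```

View pics/w8.png

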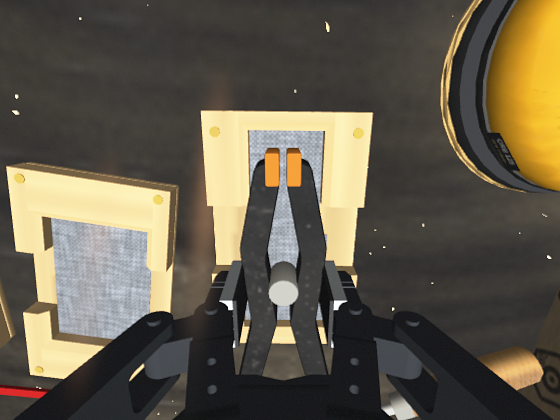

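The view shows the held clamp lined up with its tray: jaws at (283,167), over the narrow near half of the pocket (248–324). The fit asks for a shift of about 1 mm. I'll lower it now.

>>> move_arm --offset '[[-0.1, 0, 1.6], [0, 0, 1.8], [0, 0, 1.5], [0, 0, 0.9], [0, 0, 0.4]]' --twist '[[0, 0, 0.008], [0, 0, 0], [0, 0, 0], [0, 0, 0], [0, 0, 0]]' --grip '[0.3, 0.3, 0.3, 0.3, 0.3]'

```text
time: 21.25
ee_pos: [0.5654, 0.3875, 0.0318]
tcp_rot: [-180.0, -0.1, -176.6]
wrist_force: [-0.1, -0.7, -1.2]
opening: 0.036
grasp_force: 35.2
```

>>> move_arm --offset '[[0, 0, 0.1], [0, 0, 0.1], [0, 0, 0.1], [0, 0, 0], [0, 0, 0]]' --twist '[[0, 0, 0], [0, 0, 0], [0, 0, 0], [0, 0, 0], [0, 0, 0]]' --grip '[0.3, 0.3, 0.3, 0.3, 0.3]'

```text
time: 21.75
ee_pos: [0.5663, 0.388, 0.0308]
tcp_rot: [180.0, 0.0, -176.6]
wrist_force: [0.3, 0.8, -0.4]
opening: 0.0365
grasp_force: 35.2
```

>>> move_arm --offset '[[0, 0, 0.1], [0, 0, 0.1], [0, 0, 0], [0, 0, 0]]' --twist '[[0, 0, 0], [0, 0, 0], [0, 0, 0], [0, 0, 0]]' --grip '[0.3, 0.3, 0.3, 0.3]'

```text
time: 22.15
ee_pos: [0.5663, 0.388, 0.0307]
tcp_rot: [179.9, 0.1, -176.6]
wrist_force: [-4.3, -3.8, 13.6]
opening: 0.036
grasp_force: 36.3
```

>>> move_arm --offset '[[0, 0, -0.1], [0, 0, 0], [0, 0, 0], [0, 0, 0], [0, 0, 0]]' --twist '[[0, 0, 0], [0, 0, 0], [0, 0, 0], [0, 0, 0], [0, 0, 0]]' --grip '[0.3, 0.5, 0.6, 0.75, 0.75]'

```text
time: 22.65
ee_pos: [0.566, 0.3878, 0.029]
tcp_rot: [-180.0, -0.0, -176.6]
wrist_force: [1.4, -0.1, -0.7]
opening: 0.0639
grasp_force: 0.0
```

>>> move_arm --offset '[[0, 0, -2], [0, 0, -4], [0, 0, -4], [3.5, 0, -2], [4, 0, 0]]' --twist '[[0, 0, 0], [0, 0, 0], [0, 0, 0], [0, 0, 0], [0, 0, 0]]' --grip '[0.75, 0.75, 0.75, 0.85, 1]'

```text
time: 23.15
ee_pos: [0.4924, 0.384, 0.1527]
tcp_rot: [179.8, 0.3, -176.7]
wrist_force: [-0.4, 0.5, 0.6]
opening: 0.0846
grasp_force: 0.0
```

Run:
```python
from h import *
p=cam("wrist"); cv2.imwrite("pics/w9.png",p["color"][:,:,::-1])
for b in blobs(p,0.0145,0.025,amin=600,yr=(0.1,.5)): print(*b)
P=cloud(p); a=np.radians(3.4); d=P[...,:2]-[.5703,.3886]; u=d@[np.cos(a),np.sin(a)]; v=d@[-np.sin(a),np.cos(a)]
for k in (-.06,-.04,-.015,.015,.04,.06):
    m=(abs(u-k)<.005)&(abs(v)<.021)&(P[...,2]<.05); print(k,np.percentile(P[m][:,2],[5,50,80,95]).round(4))
plan([0.487,-0.156,0.17],175)
```

```text
[416.7 162.6] 1413 [453.9 490.3] [19.4 95.5] 90.0 [15.4 19.6 21.9]
[282.9 226.7] 4815 [515.7 385.3] [ 59.7 102.4] 3.3 [16.2 20.1 21.3]
[ 19.3 243.2] 2447 [539.1 149.3] [60.5 40.1] 1.6 [16.4 20.5 21.7]
[282.3 309.2] 6531 [578.8 388.9] [152.6 102.1] 3.2 [16.5 21.1 23.3]
[134.4 262.6] 4261 [564.8 258.8] [102.7  60.4] 84.6 [16.5 20.4 21.5]
[ 23.5 335. ] 2422 [635.  142.6] [ 59.  100.1] 77.3 [15.3 20.2 21.8]
-0.06 [0.0058 0.0109 0.0239 0.025 ]
-0.04 [0.006  0.0216 0.0224 0.023 ]
-0.015 [0.0059 0.0211 0.0224 0.0231]
0.015 [0.0063 0.022  0.0226 0.0232]
0.04 [0.0061 0.0215 0.0225 0.023 ]
0.06 [0.0059 0.007  0.0222 0.0228]
t 23.2 at [0.4857 0.3829 0.1504] [ 1.7999e+02 -1.2000e-01 -1.7655e+02] n 12 twist 0.012
[[0.26, -4.48, -0.16], [0.21, -4.49, -0.16], [0.15, -4.49, -0.16], [0.1, -4.49, -0.16], [0.04, -4.49, -0.16]]
[[-0.01, -4.49, -0.17], [-0.06, -4.49, -0.16], [-0.12, -4.49, -0.17], [-0.17, -4.49, -0.16], [-0.23, -4.48, -0.17]]
[[-0.28, -4.48, -0.16], [-0.33, -4.48, -0.17]]
```

View pics/w9.png

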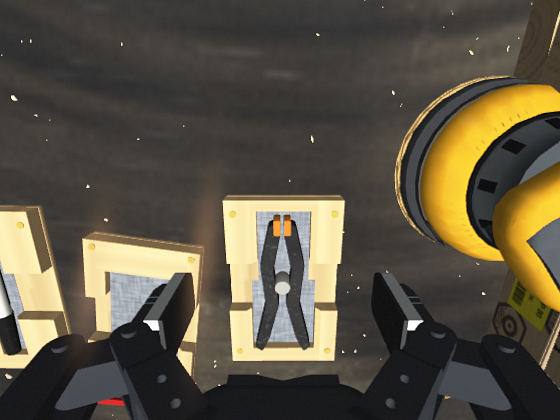

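The clamp is flat on its floor: its top is at 22 mm along the whole length, with the handles at the far, wide end (282,335). Now the cork block.

>>> move_arm --offset '[[0.2, -4.5, -0.2], [0.2, -4.5, -0.2], [0.2, -4.5, -0.2], [0.1, -4.5, -0.2], [0.1, -4.5, -0.2]]' --twist '[[0, 0, 0.012], [0, 0, 0.012], [0, 0, 0.012], [0, 0, 0.012], [0, 0, 0.012]]' --grip '[1, 1, 1, 1, 1]'

```text
time: 23.7
ee_pos: [0.4908, 0.1566, 0.1593]
tcp_rot: [180.0, 0.0, 180.0]
wrist_force: [1.6, -0.1, 0.4]
opening: 0.0854
grasp_force: 0.0
```

>>> move_arm --offset '[[0, -4.5, -0.2], [-0.1, -4.5, -0.2], [-0.1, -4.5, -0.2], [-0.2, -4.5, -0.2], [-0.2, -4.5, -0.2]]' --twist '[[0, 0, 0.012], [0, 0, 0.012], [0, 0, 0.012], [0, 0, 0.012], [0, 0, 0.012]]' --grip '[1, 1, 1, 1, 1]'

```text
time: 24.2
ee_pos: [0.4914, -0.0687, 0.1694]
tcp_rot: [180.0, 0.0, 176.5]
wrist_force: [0.3, 0.6, -0.3]
opening: 0.0854
grasp_force: 0.0
```

>>> move_arm --offset '[[-0.3, -4.5, 0], [-0.3, -4.5, 2], [0, 0, 3], [0, 0, 0], [0, 0, 0]]' --twist '[[0, 0, 0.012], [0, 0, 0.012], [0, 0, 0], [0, 0, 0], [0, 0, 0]]' --grip '[1, 1, 1, 1, 1]'

```text
time: 24.7
ee_pos: [0.4913, -0.1567, 0.1194]
tcp_rot: [180.0, -0.1, 175.2]
wrist_force: [-0.2, 0.7, -0.2]
opening: 0.0852
grasp_force: 0.0
```

Run:
```python
from h import *
p=cam("wrist")
for b in blobs(p,0.02,0.04,xr=(.4,.6),yr=(-0.25,-0.05),amin=600): print(*b)
for b in blobs(p,0.006,0.04,xr=(.4,.6),yr=(-0.25,-0.05),amin=600): print(*b)
plan([0.4882,-0.1562,0.034],174.9)
```

```text
[283.6 214.2] 10735 [ 487.8 -156.4] [62.  94.9] 85.2 [26.9 28.2 29.3]
[283.6 213.2] 10907 [ 487.8 -156.4] [62.1 94.9] 85.1 [26.7 28.2 29.3]
[413. 270.] 1003 [547.5 -57.7] [15.5 42.9] 89.5 [ 8.1 19.8 21.1]
t 24.75 at [ 0.492  -0.1565  0.1204] [1.7999e+02 4.0000e-02 1.7520e+02] n 2 twist 0.003
[[0.19, 0.0, 4.32], [0.19, 0.0, 4.32]]
```

>>> move_arm --offset '[[0.4, 0, 3], [0, 0, 3.5], [0, 0, 2.5], [0, 0, 0.5], [0, 0, 0]]' --twist '[[0, 0, 0], [0, 0, 0], [0, 0, 0], [0, 0, 0], [0, 0, 0]]' --grip '[1, 1, 1, 1, 1]'

```text
time: 25.25
ee_pos: [0.4882, -0.1561, 0.0253]
tcp_rot: [180.0, 0.0, 175.2]
wrist_force: [-0.1, 0.4, 0.1]
opening: 0.0855
grasp_force: 0.0
```

>>> move_arm --offset '[[0, 0, 0], [0, 0, 0], [0, 0, 0], [0, 0, 0], [0, 0, 0]]' --twist '[[0, 0, 0], [0, 0, 0], [0, 0, 0], [0, 0, 0], [0, 0, 0]]' --grip '[0.9, 0.8, 0.6, 0.6, 0.6]' --force 40

```text
time: 25.75
ee_pos: [0.4887, -0.1569, 0.0261]
tcp_rot: [-180.0, 0.1, 175.2]
wrist_force: [-0.5, 0.6, 5.8]
opening: 0.061
grasp_force: 43.7
```

>>> move_arm --offset '[[0, 0, -1], [0, 0, -3], [0, 0, -4], [0, 0, -4]]' --twist '[[0, 0, 0], [0, 0, 0], [0, 0, 0], [0, 0, 0]]' --grip '[0.6, 0.6, 0.6, 0.6]'

```text
time: 26.15
ee_pos: [0.4873, -0.1567, 0.1464]
tcp_rot: [180.0, -0.0, 175.1]
wrist_force: [0.9, 0.4, 0.1]
opening: 0.061
grasp_force: 43.7
```

Run:
```python
from h import *
o=bot.get_obs(); print(o['opening'],o['grasp_force'])
plan([0.6191,0.2537,0.147],174.5,n=10)
```

```text
0.06098115825181753 43.691280484199524
t 26.15 at [ 0.4873 -0.1567  0.1464] [ 1.7999e+02 -1.0000e-02  1.7514e+02] n 10 twist 0.001
[[-0.97, 4.2, -0.01], [-0.96, 4.2, -0.01], [-0.96, 4.2, -0.0], [-0.95, 4.2, -0.01], [-0.95, 4.21, -0.0]]
[[-0.94, 4.21, -0.01], [-0.94, 4.21, -0.0], [-0.94, 4.21, -0.01], [-0.93, 4.2, -0.0], [-0.93, 4.21, -0.01]]
```

>>> move_arm --offset '[[-1, 4.2, 0], [-1, 4.2, 0], [-1, 4.2, 0], [-1, 4.2, 0], [-0.9, 4.2, 0]]' --twist '[[0, 0, 0.001], [0, 0, 0.001], [0, 0, 0.001], [0, 0, 0.001], [0, 0, 0.001]]' --grip '[0.6, 0.6, 0.6, 0.6, 0.6]'

```text
time: 26.65
ee_pos: [0.5551, 0.0499, 0.1455]
tcp_rot: [180.0, 0.1, 174.9]
wrist_force: [0.1, -0.8, 0.7]
opening: 0.0612
grasp_force: 43.7
```

>>> move_arm --offset '[[-0.9, 4.2, 0], [-0.9, 4.2, 0], [-0.9, 4.2, 0], [-0.9, 4.2, 0], [-0.9, 4.2, 0]]' --twist '[[0, 0, 0.001], [0, 0, 0.001], [0, 0, 0.001], [0, 0, 0.001], [0, 0, 0.001]]' --grip '[0.6, 0.6, 0.6, 0.6, 0.6]'

```text
time: 27.15
ee_pos: [0.619, 0.255, 0.1454]
tcp_rot: [180.0, 0.0, 174.6]
wrist_force: [0.7, 0.1, -0.1]
opening: 0.0615
grasp_force: 43.7
```

>>> move_arm --offset '[[0, 0, 2], [0, 0, 2.5], [0, 0, 0], [0, 0, 0], [0, 0, 0]]' --twist '[[0, 0, 0], [0, 0, 0], [0, 0, 0], [0, 0, 0], [0, 0, 0]]' --grip '[0.6, 0.6, 0.6, 0.6, 0.6]'

```text
time: 27.65
ee_pos: [0.6193, 0.2531, 0.1014]
tcp_rot: [179.9, 0.1, 174.6]
wrist_force: [0.1, 0.2, 0.3]
opening: 0.0613
grasp_force: 43.7
```

Run:
```python
from h import *
p=cam("wrist"); cv2.imwrite("pics/w10.png",p["color"][:,:,::-1])
for b in blobs(p,0.0145,0.025,amin=600,yr=(0.05,.5)): print(*b)
for b in blobs(p,0.065,0.12,amin=600): print(*b)
plan([0.6191,0.2537,0.034],174.55)
```

```text
[480.6 126.4] 25558 [570.5 388.4] [168.4 103.1] 3.3 [15.7 20.2 22.9]
[ 69.9 126.1] 11105 [540.  118.8] [ 59.3 100.1] 2.3 [16.5 20.2 21.5]
[284.8 133.5] 10301 [564.7 258.9] [102.4  58.4] 84.5 [17.3 20.2 21.3]
[ 98.2 254.5] 12817 [604.  119.2] [150.5 103.6] 2.3 [16.  20.4 22. ]
[282.5 277.8] 30244 [617.7 252.7] [88.7 94.2] 84.3 [ 95.6 103.4 108.9]
t 27.7 at [0.6194 0.2531 0.1014] [1.7992e+02 1.2000e-01 1.7455e+02] n 2 twist -0.0
[[0.02, 0.03, 3.37], [0.01, 0.02, 3.37]]
```

View pics/w10.png

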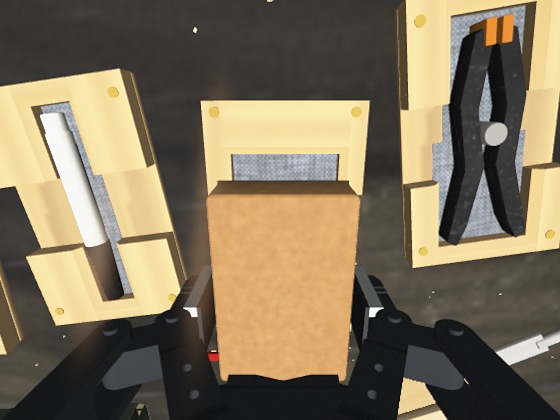

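The view shows the cork block centred over its tray: pocket edges at (232..338,155), block at (208..358), straight. I'll lower it now.

>>> move_arm --offset '[[0, 0, 1.8], [0, 0.1, 1.8], [0, 0, 1.4], [0, 0, 1.0], [0, 0, 0.6]]' --twist '[[0, 0, 0], [0, 0, 0], [0, 0, 0], [0, 0, 0], [0, 0, 0]]' --grip '[0.6, 0.6, 0.6, 0.6, 0.6]'

```text
time: 28.2
ee_pos: [0.6188, 0.2541, 0.0329]
tcp_rot: [180.0, -0.0, 174.6]
wrist_force: [0.2, 0.2, -0.2]
opening: 0.0613
grasp_force: 43.8
```

>>> move_arm --offset '[[0, 0, 0.1], [0, 0, 0.1], [0, 0, 0.1], [0, 0, 0], [0, 0, 0]]' --twist '[[0, 0, 0], [0, 0, 0], [0, 0, 0], [0, 0, 0], [0, 0, 0]]' --grip '[0.6, 0.6, 0.6, 0.6, 0.6]'

```text
time: 28.7
ee_pos: [0.619, 0.2543, 0.0322]
tcp_rot: [180.0, 0.1, 174.6]
wrist_force: [-4.0, -1.2, 7.5]
opening: 0.0614
grasp_force: 44.7
```

>>> move_arm --offset '[[0, 0, 0], [0, 0, 0], [0, 0, 0], [0, 0, 0], [0, 0, 0]]' --twist '[[0, 0, 0], [0, 0, 0], [0, 0, 0], [0, 0, 0], [0, 0, 0]]' --grip '[0.75, 0.85, 0.95, 0.95, 0.95]'

```text
time: 29.2
ee_pos: [0.6188, 0.2542, 0.0302]
tcp_rot: [180.0, -0.0, 174.6]
wrist_force: [-0.2, -0.7, -0.3]
opening: 0.0811
grasp_force: 0.0
```

>>> move_arm --offset '[[0, 0, -2], [0, 0, -4], [0, 0, -4], [4, 0, -3], [4, 0, -2]]' --twist '[[0, 0, 0], [0, 0, 0], [0, 0, 0], [0, 0, 0], [0, 0, 0]]' --grip '[0.95, 0.95, 0.95, 0.95, 0.95]'

```text
time: 29.7
ee_pos: [0.5391, 0.2619, 0.1822]
tcp_rot: [179.9, 0.1, 174.5]
wrist_force: [-0.3, 1.1, 1.4]
opening: 0.0811
grasp_force: 0.0
```

>>> move_arm --offset '[[4, 0, 0], [4, 0, 0], [4, 0, 0], [0, 0, 0], [0, 0, 0]]' --twist '[[0, 0, 0], [0, 0, 0], [0, 0, 0], [0, 0, 0], [0, 0, 0]]' --grip '[0.95, 0.95, 0.95, 0.95, 0.95]'

```text
time: 30.2
ee_pos: [0.4193, 0.2734, 0.1809]
tcp_rot: [179.9, 0.1, 174.6]
wrist_force: [0.5, 1.1, -0.3]
opening: 0.0805
grasp_force: 0.0
```

Run:
```python
from h import *
p=cam("wrist"); cv2.imwrite("pics/w11.png",p["color"][:,:,::-1])
for b in blobs(p,0.026,0.08,amin=300,xr=(.42,.7),yr=(-.1,.47)): print(*b)
P=cloud(p); m=(abs(P[...,0]-.619)<.04)&(abs(P[...,1]-.2537)<.022)&(P[...,2]<.1); print(m.sum(),np.percentile(P[m][:,2],[5,50,95]).round(4))
t=cam("top")
for b in blobs(t,0.009,0.08,xr=(.4,.7),yr=(-.1,.42)): print(*b)
print(bot.get_obs()['time'],bot.get_obs()['ee_pos'])
```

```text
[ 19.4 264.6] 2398 [455.   12.9] [60.  39.8] 5.5 [28.  38.3 39.6]
[282.1 357.3] 2264 [594.6 255.6] [61.9 49.7] 84.4 [29.  34.3 35.3]
1163 [0.0335 0.0345 0.0354]
[224.9 161.9] 2235 [618.2 252.2] [102.6 167.8] 84.7 [13.7 21.4 35.9]
[332.1 163.3] 2050 [614.8 -20.6] [102.3 168.8] 84.6 [13.1 19.5 66.9]
[277.5 171.1] 1860 [594.7 117.9] [170.1 102. ] 2.3 [12.9 18.7 23.4]
[176.9 159.1] 552 [616.6 378.1] [77.  79.8] 3.0 [11.9 19.3 24.5]
[319.9 225.2] 392 [455.   10.7] [60.  38.5] 5.4 [29.6 36.3 41.2]
30.3 [0.42034646 0.27318629 0.18044874]
```

View pics/w11.png

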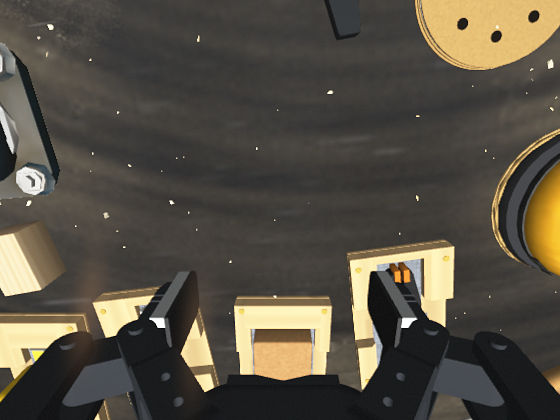

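The cork block is flat at 35 mm (29+6), shown at (283,355) in its pocket. The offcut is unmoved at (455, 11) mm, and the gripper is clear of everything.

```bash
python3 -c "
from workcell import bot
print(bot.job_done())"
```

```text
the job is handed in; nothing more can be done
None
```

All four tools are in their fitted trays, and by depth measurement each rests fully on its pocket floor. The clamp's handles are in the wide half of its pocket, the offcut has not moved, and the job is handed in at about 30 s.

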